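Fit the pivot keeper bar, unlatch the cart tongue and hold it off the ball

ROBOT

A 6-joint arm with a two-finger parallel gripper is mounted at the origin on the work surface. World frame = base frame: x ahead of the robot, y to its left, z up, the work surface at z = 0. Lengths are in m, angles in degrees, forces in N, time in s.
With the tool pointing down it reaches from about 0.375 to 0.9 m from the base axis. Payload 3.1 kg.
Tool frame: the origin (TCP) lies at the very end of the fingers, on their centre line; the grasp point (between the pads) lies behind it (bot.grip_depth is the z of the grasp point in the tool frame, in m); z points along the fingers, y is the direction in which the jaws open and shut (so a half turn about z gives the same grasp; the last joint's range is limited). The gripper opens to 87 mm and grips with 3 to 60 N. Pads are 19 mm wide; open, the fingers measure 117 mm over their backs; the gripper's body (75 mm by 190 mm) begins 51 mm behind the grasp point.
Start: joints at [-81.732, 30.224, 82.088, -0, 67.689, -10.227], TCP at [0.198, -0.593, 0.223] pointing down, gripper open.
Joint ranges: [-176.69, 176.69], [-43.24, 126.21], [12.49, 139.97], [-82, 262], [0, 151.66], [-163.58, 163.58]. Speed limits (degrees/s): [159.86, 159.86, 180, 180, 180, 180].

INTERFACE

Orientations are given as a 3x3 rotation matrix whose columns are the frame's x, y, z axes.
In Python, from rig import bot, vision gives the robot as it stands. The module is installed in compiled form; this text tells all that it offers.
- The arm moves only by the shell command python3 -m jog 'ROWS'. ROWS is JSON, a list of rows, each a list of 3 entries, a list of its own where there are three numbers: the shift along the tool's x, y, z in mm, then the turn, a rotation vector about the tool's x, y, z in degrees, then the closure, from 0 (fully open) to 1 (shut). In form: [[[dx, dy, dz], [wx, wy, wz], fingers], ...]. A call has 1 to 12 rows; each row is the pose to reach, as a shift and turn from the pose commanded when the call began, along the tool's axes at that moment; what a row does not reach only later rows make up. A row lasts 1/12 s, in which the tool goes at most 41.7 mm and 7.16 degrees, less where a joint would pass 70% of its speed; a pose out of reach is approached as far as the arm can. A call with a gripper value outside its range is refused whole. The fingers move at their own pace and stop on an object; the grip force is fixed at half the most. Time passes only in rows, so rows that repeat a pose let the fingers close. It gives the time, the measured TCP pose, the force and the opening at its end, in the units of the state.
- bot.read_state(): the state, without advancing time (a new reading comes with each control period).
- vision.capture(name): name is "scene" or "top"; returns the picture (400x640x3 uint8, red, green, blue); there is no depth.
- vision.camera_info(name): a dict with "intrinsics" (3x3 intrinsics, pixels), "camera_from_world" (4x4, takes a point from world to camera coordinates). Camera axes: x right, y up, looking along -z (the intrinsics and any distortion apply to the point x, -y, -z); pixel columns grow to the right and rows downward; lengths in m; the calibration is good to about 2 mm. A picture is of the moment at which its call begins. camera_info takes no time and is no camera call.
- bot.hand_in(): hands the job in, once; it reports no verdict.
The state is a dict: "time_s": time; "joint_positions": joint angles; "qvel": joint speeds; "tau": joint torques, N m; "position": TCP position; "tcp_rot": TCP orientation; "force": force on the tool from outside, world axes, zero at the start; "moment": the same for the moment, N m; "opening": opening from 0.0 (shut) to 1.0 (fully open).
Only numpy, scipy, OpenCV 4.12 (cv2) and the standard library are available. Lean on these libraries where they do the work, as an engineer would, in place of code of your own. Each camera call takes 0.05 s, during which the arm holds its last target. There are 200 camera calls.

TASK

A tow-cart tongue is coupled to the ball of a hitch stand on the bench, and its pivot pin lies in open-topped slots. First lay the square steel keeper bar across the two cheek plates, down in their notches above the pin, and let go of it; then pull the coupler's spring latch out sideways by its black pull tab and, keeping it pulled, lift the tongue off the ball until the whole coupler is at least 20 mm above the top of the ball. Finish while still holding the tongue up there, the keeper bar still in its notches and everything else on the bench left where it is.

Things in the scene. Friction and masses are not known exactly. Their poses are not given: they have to be found in the camera images.
- stand: hitch stand fixed to the bench: steel base plate 120 (x) x 350 (y) x 10 mm with a ball mount near its -y end and two upright cheek plates near its +y end. Origin: centre of the plate's underside. y runs along the tongue from ball to pivot, x is parallel to the pivot pin, z up. Turned at most 0.25 rad from the world axes: its -x side, with the latch tab, faces the robot.
- keeper_seat (a point): midway between the cheek plates at the level of their notch floors, 165 mm above the bench: the middle of the bar's underside belongs here, the bar parallel to the stand's x. Cheeks 12 mm thick, 68 mm apart inside, 92 outside; notches 38 mm wide (along y) between ears 12 mm high, the pin's 14 mm slot in the floor. Between the cheeks the tongue's top is 12 mm below the notch floors.
- bar_center (a point): centre (half-way up) of the keeper bar: plain square steel bar 140 x 25 x 25 mm, about 0.45 kg, lying on the bench at the start, to the left of the stand as the robot sees it. The point's x axis runs along the bar (either end may go either way), z up.
- pivot (a point): the middle of the pivot pin, 133 mm above the bench; the pin is parallel to the stand's x axis and the tongue swings up about it.
- ball_top (a point): top of the 50 mm hitch ball, 150 mm above the bench, 260 mm along the stand's -y from the pivot.
- coupler (a point): top of the coupler's round steel socket (66 mm across, 44 mm deep), which sits over the ball. The latch plate under it is the coupler's lowest part, 62 mm below this point.
- latch_grip (a point): middle of the latch's pull tab: upright, black rubber-dipped, 12 mm thick (along the stand's x), 40 mm wide (y), top 20 mm above this point. Latch shut: 78 mm to the -x side of the coupler's centre, about 166 mm above the bench, 36 mm free between it and the coupler above two spring tubes whose tops lie 41 mm below this point. It moves with latch and tongue.
- latch (a joint): how far the latch is pulled out, m: 0 shut (its fork holds the coupler on the ball), 0.036 fully out, a stop; the tab moves along the stand's -x. The spring resists with about 6 N shut, 12 N fully out, and shuts it again when let go. The tongue comes free when the latch is out by more than 0.029.
- tongue (a joint): angle of the tongue about its pivot, rad: 0 level, down on the ball; grows as the coupler end rises; 0.5 is its upper stop. It falls back when let go. Some 4 to 8 N lift it at the tab. From 0.33 up the whole coupler is 20 mm or more above the level of the ball's top.
- wrench: open-ended wrench 190 mm long lying in front of the stand, nearest the robot; leave alone
- screwdriver: screwdriver 200 mm long lying left of the stand, beyond the keeper bar; leave alone
- hammer: hammer 270 mm long lying at the far left; leave alone
- grease: closed white plastic jar with steel cap, 68 mm across, 85 mm tall, near right; origin under its centre; leave alone
- tape: cardboard ring 100 mm across, 45 mm high, at the right; origin under its centre; leave alone
- flat: flat dark steel strip 150 x 40 x 8 mm, near right close to the robot; origin under its centre; not the keeper bar; leave alone
Things that resemble listed ones, but are neither listed nor needed, are in the scene too. Of the things shaped like the part that bears bar_center, the bare steel one is meant.

How it is judged (in metres and radians):
On the way, in this order (a step that is already met when the one before it is completed fails the run):
1. the keeper bar lies in both notches, let go, with the tongue still down on the ball (x of bar_center in the frame of stand between -0.018 and 0.018 m and y of bar_center in the frame of stand between 0.122 and 0.138 m and z of bar_center in the frame of stand between 0.1735 and 0.1815 m and angle between the x axis of bar_center and the x axis of stand, either way round below 0.2 rad and contact force between bar and the fingers below 0.3 N and value of joint tongue below 0.03 rad and value of joint latch below 0.01 m), for 0.2 s.
2. the latch is pulled out by its tab with the tongue still down (x of bar_center in the frame of stand between -0.018 and 0.018 m and y of bar_center in the frame of stand between 0.122 and 0.138 m and z of bar_center in the frame of stand between 0.1735 and 0.1815 m and angle between the x axis of bar_center and the x axis of stand, either way round below 0.2 rad and value of joint latch above 0.026 m and value of joint tongue below 0.08 rad and contact force between latch and the fingers above 1 N), for 0.05 s.
At the end, for the whole second after the job is handed in: For the last second the fingers hold the tongue still (over 2 N) with its joint above 0.32 rad; the keeper bar rests in both notches, centre within 18 mm lengthwise and 8 mm across, height within 4 mm, parallel to the pin within 0.2 rad, touched by neither fingers nor tongue (x of bar_center in the frame of stand between -0.018 and 0.018 m and y of bar_center in the frame of stand between 0.122 and 0.138 m and z of bar_center in the frame of stand between 0.1735 and 0.1815 m and angle between the x axis of bar_center and the x axis of stand, either way round below 0.2 rad and contact force between bar and the fingers below 0.3 N and contact force between bar and tongue below 0.3 N and linear speed of bar below 0.02 m/s and value of joint tongue above 0.32 rad and velocity of joint tongue between -0.05 and 0.05 rad/s and contact force between tongue and the fingers above 2 N); the arm keeps its last pose, push and grip.
It fails at once if something else on the bench was shifted by more than 30 mm (distance of any of wrench, screwdriver, hammer, grease, tape, flat from where it was at the start of the episode above 0.03 m).
It also fails if it takes over 48 s, if anything falls off the work surface, if the arm or the gripper's body presses on something with over 40 N, if the wrist force passes 120 N, or if a joint passes its speed limit or range.

## Working session

There is one attempt and no reset: what is moved stays moved. The work goes in short steps, Python scripts to look and compute and a shell command to move; the robot and the scene stay as the last step left them, time stands still between calls to the robot, and variables do not carry over. Pictures are saved under pics/ and viewed, about 8 in all and at most 12, crops included, and the job is handed in when it is done.

```bash
mkdir -p pics; python3 - <<'E'
from rig import bot, vision
import cv2
for n in("scene","top"):
    i=vision.capture(n); cv2.imwrite(f"pics/{n}0.png",i[:,:,::-1])
    c=vision.camera_info(n); print(n,c)
s=bot.read_state(); print(s, bot.grip_depth)
E
```

```text
scene {'intrinsics': array([[433.71489827,   0.        , 322.08085722],
       [  0.        , 433.71489827, 200.36498   ],
       [  0.        ,   0.        ,   1.        ]]), 'camera_from_world': array([[ 0.48726736,  0.87318429,  0.01094125, -0.30370578],
       [-0.49238798,  0.26437894,  0.82925138,  0.15773852],
       [ 0.72119665, -0.40945447,  0.55876868, -1.64032363],
       [ 0.        ,  0.        ,  0.        ,  1.        ]])}
top {'intrinsics': array([[410.11495294,   0.        , 322.04701095],
       [  0.        , 410.11495294, 204.10780035],
       [  0.        ,   0.        ,   1.        ]]), 'camera_from_world': array([[-1.68255200e-02, -9.99857963e-01,  9.77095740e-04,
         5.22364995e-02],
       [ 9.97761458e-01, -1.67269664e-02,  6.47478319e-02,
        -5.68418355e-01],
       [-6.47222915e-02,  2.06432441e-03,  9.97901179e-01,
        -1.16352044e+00],
       [ 0.00000000e+00,  0.00000000e+00,  0.00000000e+00,
         1.00000000e+00]])}
{'time_s': 0.1, 'joint_positions': array([-8.17326034e+01,  3.02747260e+01,  8.21487432e+01, -6.50751558e-04,
        6.76871923e+01, -1.02269473e+01]), 'qvel': array([ 0.04759179, -0.06518991, -0.14330369, -0.12024979,  0.01289175,
        0.07055776]), 'tau': array([-5.78952404e-04, -4.40985918e+01, -1.77150089e+01,  6.35712733e-02,
        5.33786381e-02, -2.85761729e-05]), 'position': array([ 0.19819099, -0.59206283,  0.22165949]), 'tcp_rot': array([[ 9.48353651e-01,  3.17214864e-01, -2.88120907e-04],
       [ 3.17214820e-01, -9.48351786e-01,  1.90982281e-03],
       [ 3.32584206e-04, -1.90258366e-03, -9.99998135e-01]]), 'force': array([ 0.57314292,  0.06662452, -0.15912621]), 'moment': array([-0.01450684,  0.01558258,  0.03651888]), 'opening': 0.9972115135127617} -0.0187
```

View pics/scene0.png

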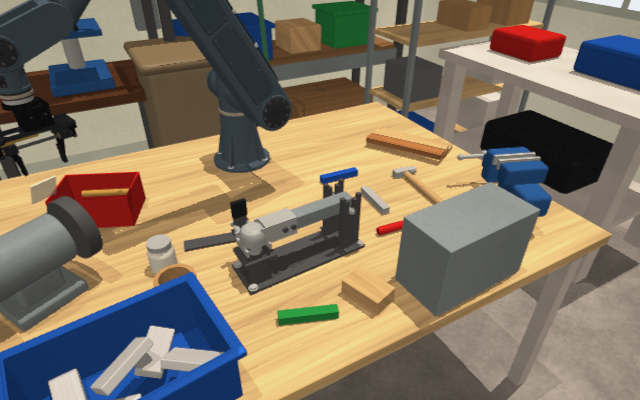

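View pics/top0.png

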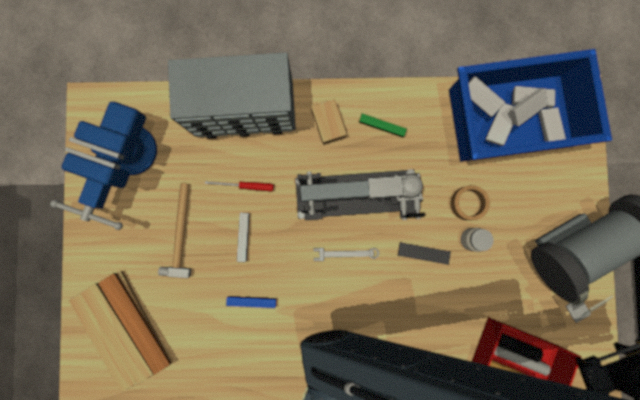

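The scene camera shows the stand mid-bench (ball and coupler about (250,238), black tab (239,210), cheeks about (345,215)). In the top view the stand is about (360,195), with the coupler at (407,187), the black tab at (417,214) and the cheeks around (310,195).
Bar candidates in top: bare steel (244,237), blue (251,301), green (383,125), flat dark strip (424,253). The bare steel one at (244,237) is left of the stand, so it fits. I'll confirm it in an enlarged crop.

```bash
cat > h.py <<'E'
import numpy as np, cv2
from rig import bot, vision
def ray(n,u,v):
    c=vision.camera_info(n);K=c["intrinsics"];T=np.array(c["camera_from_world"]);R=T[:3,:3]
    d=np.linalg.solve(K,[u,v,1.]);d=np.array([d[0],-d[1],-d[2]])
    return -R.T@T[:3,3], R.T@d
def onz(n,u,v,z):
    o,d=ray(n,u,v);return o+d*(z-o[2])/d[2]
def proj(n,p):
    c=vision.camera_info(n);q=c["camera_from_world"]@np.r_[p,1.];x=c["intrinsics"]@[q[0],-q[1],-q[2]];return x[:2]/x[2]
E
python3 - <<'E'
from h import *
im=cv2.imread("pics/top0.png")
a=cv2.resize(im[160:280,220:440],None,fx=3.6,fy=3.6,interpolation=cv2.INTER_CUBIC)
cv2.imwrite("pics/c1.png",a)
s=cv2.imread("pics/scene0.png")
cv2.imwrite("pics/c2.png",cv2.resize(s[160:300,215:395],None,fx=4.2,fy=4.2,interpolation=cv2.INTER_CUBIC))
hsv=cv2.cvtColor(im,cv2.COLOR_BGR2HSV)
m=((hsv[:,:,1]<60)&(hsv[:,:,2]>120)).astype(np.uint8)
m[:205]=0;m[268:]=0;m[:,:225]=0;m[:,262:]=0
cs=cv2.findContours(m,0,2)[0];c=max(cs,key=cv2.contourArea)
r=cv2.minAreaRect(c);print(r,cv2.contourArea(c))
b=cv2.boxPoints(r)
P=np.array([onz("top",*q,.025) for q in b]);print(P.round(4),P.mean(0).round(4))
for i in(0,1):e=P[i+1]-P[i];print(np.linalg.norm(e),np.degrees(np.arctan2(e[1],e[0])))
E
```

```text
((242.188720703125, 236.98056030273438), (8.857717514038086, 48.46792984008789), 3.5763344764709473) 378.5
[[0.4113 0.289  0.025 ]
 [0.5486 0.2799 0.025 ]
 [0.5466 0.2546 0.025 ]
 [0.4093 0.2639 0.025 ]] [0.479  0.2719 0.025 ]
0.13763924278981554 -3.790761865045527
0.02535946442378613 -94.538527284093
```

View pics/c1.png

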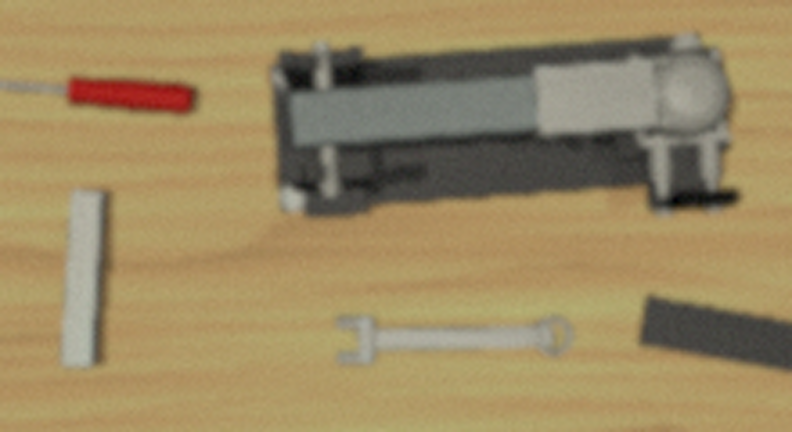

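View pics/c2.png

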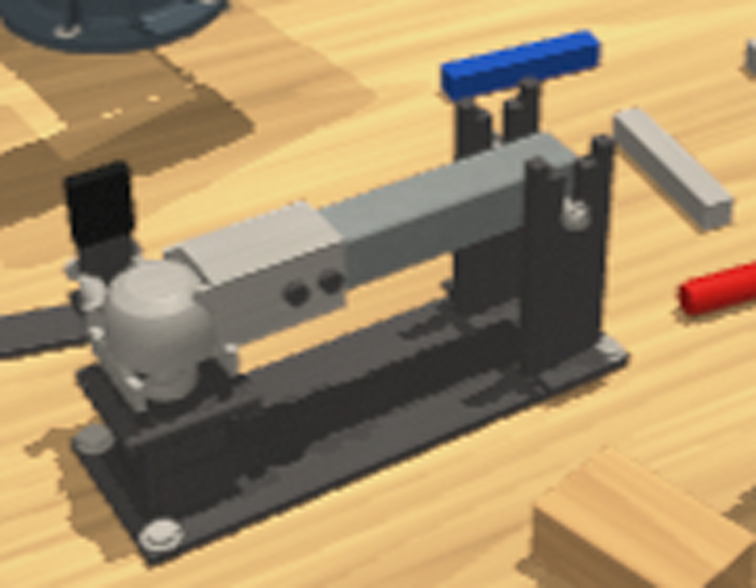

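The crop confirms it: the bar at top (243,237) is plain bare steel. The other two are painted blue and green, and the strip is dark and flat. Next I'll locate the stand from the tongue's centre line, the pin and the tab.

```bash
python3 - <<'E'
from h import *
T=lambda x,y:(220+(x+.5)/3.6-.5,160+(y+.5)/3.6-.5)
S=lambda x,y:(215+(x+.5)/4.2-.5,160+(y+.5)/4.2-.5)
p=lambda n,q,z:onz(n,*q,z)
a=p("top",T(293,118.5),.153);b=p("top",T(537,105),.153)
print("tongue",a,b)
f=p("top",T(321,47),.133);n=p("top",T(331,190),.133);print("pin",f,n)
y=(a-b)[:2];y/=np.linalg.norm(y);print("y axis deg from world y",np.degrees(np.arctan2(-y[0],y[1])))
x=np.array([y[1],-y[0]])
print("pin dir", np.degrees(np.arctan2(*(f-n)[[1,0]])))
im=cv2.imread("pics/top0.png").max(2)
m=((im<32)).astype(np.uint8);m[:208]=0;m[222:]=0;m[:,:400]=0;m[:,430:]=0
yy,xx=np.nonzero(m);print("tab px",xx.min(),xx.max(),yy.min(),yy.max(),xx.mean(),yy.mean())
print("tab top z.186",p("top",(xx.mean(),yy.mean()),.186))
print("tab scene top corners",p("scene",S(66,180),.186),p("scene",S(128,163),.186))
print("socket @.17",p("top",T(692,92),.17),p("top",T(692,92),.155))
# plate corners z=.01
for q in [(272,62),(725,35),(655,205),(300,212)]:print("plate",p("top",T(*q),.01))
for q in [(80,445),(155,562),(630,352)]:print("plate s",p("scene",S(*q),.01))
# ears of far (+x) cheek in scene
for q in [(526,165),(548,162),(592,145),(612,138)]:print("ear",p("scene",S(*q),.177))
E
```

```text
tongue [0.59098981 0.09621388 0.153     ] [ 0.59772198 -0.07736024  0.153     ]
pin [0.64466331 0.07615416 0.133     ] [0.54060603 0.07046932 0.133     ]
y axis deg from world y 2.221137409093872
pin dir 3.127065804892221
tab px 406 422 214 216 413.375 214.6875
tab top z.186 [ 0.52839534 -0.18196725  0.186     ]
tab scene top corners [ 0.53156825 -0.20968453  0.186     ] [ 0.53177699 -0.17136272  0.186     ]
socket @.17 [ 0.60333615 -0.1840664   0.17      ] [ 0.60495048 -0.18741115  0.155     ]
plate [0.65064652 0.11958584 0.01      ]
plate [ 0.66654696 -0.24794526  0.01      ]
plate [ 0.5296816  -0.18712994  0.01      ]
plate [0.52884815 0.09859682 0.01      ]
plate s [ 0.56045642 -0.23032872  0.01      ]
plate s [ 0.6756429  -0.22589266  0.01      ]
plate s [0.64845671 0.12255254 0.01      ]
ear [0.6342157  0.04339857 0.177     ]
ear [0.63772757 0.05685913 0.177     ]
ear [0.63447046 0.09066967 0.177     ]
ear [0.63365308 0.10591063 0.177     ]
```

```bash
cat > d.py <<'E'
# usage: d.py x y z yaw(of tool x, deg)  -> shift (mm) and turn (deg) in tool axes, tool pointing down
import sys; from h import *
from scipy.spatial.transform import Rotation as Rt
def delta(p,R):
    s=bot.read_state();R0=s["tcp_rot"]
    print((R0.T@(np.array(p)-s["position"])*1e3).round(1), np.degrees(Rt.from_matrix(R0.T@R).as_rotvec()).round(2))
def down(yaw):
    return Rt.from_euler("z",yaw,degrees=True).as_matrix()@np.diag([1.,-1,-1])
if __name__=="__main__":
    a=list(map(float,sys.argv[1:])); delta(a[:3],down(a[3]))
E
python3 d.py .42 -.2 .33 -3.8; python3 d.py .479 .271 .12 -3.8
```

```text
[ 334.8 -301.7 -107.7] [-0.11  0.   22.29]
[ 540.  -729.2  103.2] [-0.11  0.   22.29]
```

```bash
python3 -m jog '[[[20,0,-60],[0,0,0],0],[[60,-30,-110],[0,0,6],0],[[335,-302,-110],[0,0,22.3],0],[[335,-302,-110],[0,0,22.3],0],[[335,-302,-110],[0,0,22.3],0],[[335,-302,-110],[0,0,22.3],0],[[335,-302,-110],[0,0,22.3],0],[[335,-302,-110],[0,0,22.3],0],[[335,-302,-110],[0,0,22.3],0],[[335,-302,-110],[0,0,22.3],0],[[335,-302,-110],[0,0,22.3],0],[[335,-302,-110],[0,0,22.3],0]]'; python3 d.py .479 .271 .12 -3.8
```

```text
time_s: 1.1
position: [0.4199, -0.1988, 0.3324]
tcp_rot: [[0.998, -0.067, -0.0], [-0.067, -0.998, 0.0], [-0.0, -0.0, -1.0]]
force: [0.3, 0.1, 1.3]
opening: 0.998
[  27.6 -472.6  212.6] [-0.02  0.02 -0.03]
```

```bash
python3 -m jog '[[[20,-400,120],[0,0,0],0],[[20,-400,120],[0,0,0],0],[[20,-400,120],[0,0,0],0],[[20,-400,120],[0,0,0],0],[[20,-400,120],[0,0,0],0],[[20,-400,120],[0,0,0],0],[[20,-400,120],[0,0,0],0],[[20,-400,120],[0,0,0],0],[[28,-472,212],[0,0,0],0],[[28,-472,212],[0,0,0],0],[[28,-472,212],[0,0,0],0],[[28,-472,212],[0,0,0],0]]'; python3 d.py .479 .271 .12 -3.8;  python3 d.py .479 .271 .006 -3.8
```

```text
time_s: 2.1
position: [0.4756, 0.2494, 0.1348]
tcp_rot: [[0.998, -0.066, -0.0], [-0.066, -0.998, -0.0], [-0.0, 0.0, -1.0]]
force: [0.8, -0.2, 0.1]
opening: 1.001
[  1.9 -21.7  14.8] [0.01 0.01 0.02]
[  2.  -21.8 128.8] [0.01 0.01 0.02]
```

```bash
python3 -m jog '[[[0,0,0],[0,0,0],0],[[0,0,0],[0,0,0],0],[[0,0,0],[0,0,0],0]]'; python3 d.py .479 .271 .006 -3.8
python3 - <<'E'
from h import *
cv2.imwrite("pics/t2.png",cv2.resize(vision.capture("top")[150:300,160:320,::-1],None,fx=4,fy=4))
E
```

```text
time_s: 2.35
position: [0.4756, 0.2474, 0.136]
tcp_rot: [[0.998, -0.066, -0.001], [-0.066, -0.998, -0.001], [-0.001, 0.001, -1.0]]
force: [-0.6, -0.4, 1.1]
opening: 0.999
[  1.9 -23.8 130. ] [0.04 0.05 0.04]
```

View pics/t2.png

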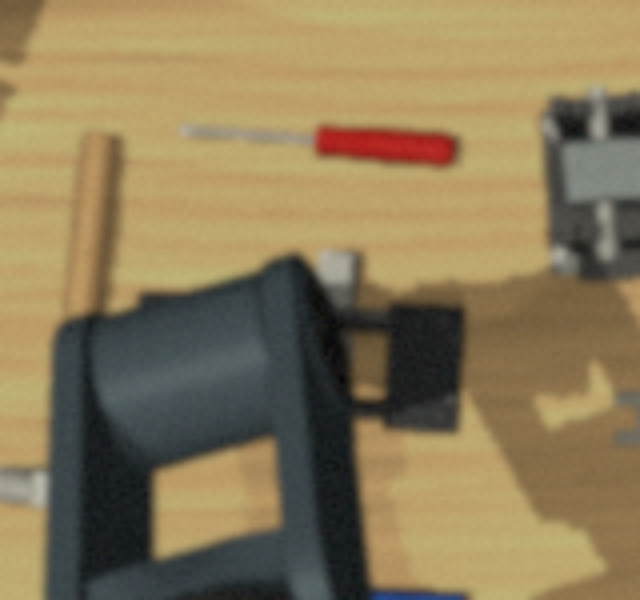

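The wrist hides all but the bar's far end, at about (340,270) in this crop. Nothing stands in the way of the descent.

```bash
python3 -m jog '[[[2,-24,30],[0,0,0],0],[[2,-24,60],[0,0,0],0],[[2,-24,85],[0,0,0],0],[[2,-24,105],[0,0,0],0],[[2,-24,120],[0,0,0],0],[[2,-24,128],[0,0,0],0],[[2,-24,130],[0,0,0],0],[[2,-24,130],[0,0,0],0],[[2,-24,130],[0,0,0],0]]'; python3 d.py .479 .271 .006 -3.8
```

```text
time_s: 3.15
position: [0.4807, 0.2713, 0.0075]
tcp_rot: [[0.998, -0.067, 0.002], [-0.067, -0.998, 0.001], [0.002, -0.001, -1.0]]
force: [0.4, -0.8, 0.7]
opening: 1.0
[-1.7  0.4  1.5] [-0.05 -0.13 -0.05]
```

```bash
python3 -m jog '[[[-2,0,2],[0,0,0],0.3],[[-2,0,2],[0,0,0],1],[[-2,0,2],[0,0,0],1],[[-2,0,2],[0,0,0],1],[[-2,0,2],[0,0,0],1],[[-2,0,2],[0,0,0],1],[[-2,0,2],[0,0,0],1],[[-2,0,2],[0,0,0],1],[[-2,0,2],[0,0,0],1],[[-2,0,2],[0,0,0],1]]'; python3 -m jog '[[[0,0,-30],[0,0,0],1],[[0,0,-70],[0,0,0],1],[[0,0,-110],[0,0,0],1],[[0,0,-150],[0,0,0],1],[[0,0,-190],[0,0,0],1],[[0,0,-230],[0,0,0],1],[[0,0,-270],[0,0,0],1],[[0,0,-270],[0,0,0],1],[[0,0,-270],[0,0,0],1],[[0,0,-270],[0,0,0],1]]'
python3 - <<'E'
from h import *
cv2.imwrite("pics/s3.png",cv2.resize(vision.capture("scene")[20:220,220:440,::-1],None,fx=3,fy=3))
E
python3 d.py .592 .074 .28 2.6
```

```text
time_s: 3.98
position: [0.4776, 0.2716, 0.0041]
tcp_rot: [[0.998, -0.066, -0.0], [-0.066, -0.998, -0.0], [-0.0, 0.0, -1.0]]
force: [0.4, 0.5, -1.1]
opening: 0.328
time_s: 4.82
position: [0.4758, 0.2711, 0.2725]
tcp_rot: [[0.998, -0.066, -0.004], [-0.066, -0.998, -0.001], [-0.004, 0.002, -1.0]]
force: [-1.1, 0.2, -3.8]
opening: 0.283
[129.4 188.7  -8.7] [ 0.11  0.34 -6.41]
```

View pics/s3.png

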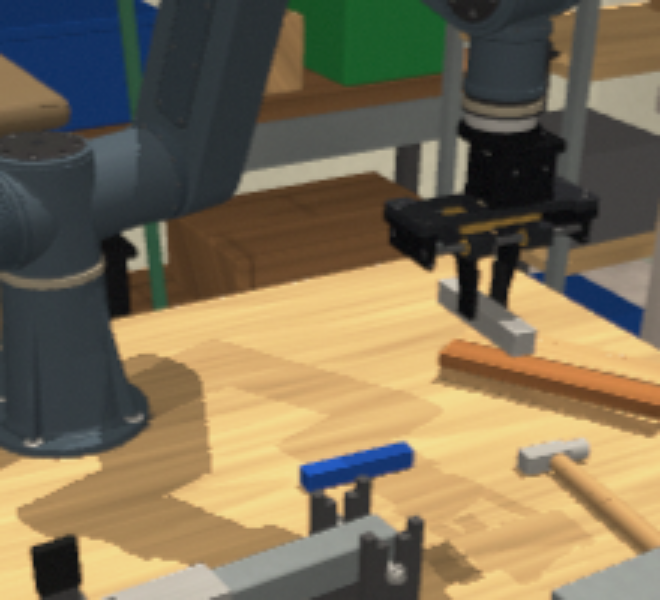

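The bar is held near its middle (crop (490,310)) and level. Carrying it above the seat.

```bash
python3 -m jog '[[[20,30,-9],[0,0,-1],1],[[45,65,-9],[0,0,-2.5],1],[[70,100,-9],[0,0,-4],1],[[95,140,-9],[0,0,-5.5],1],[[115,170,-9],[0,0,-6.4],1],[[128,187,-9],[0,0,-6.4],1],[[128,187,-9],[0,0,-6.4],1],[[128,187,-9],[0,0,-6.4],1],[[128,187,-9],[0,0,-6.4],1]]'
python3 - <<'E'
from h import *
cv2.imwrite("pics/s4.png",cv2.resize(vision.capture("scene")[100:290,220:400,::-1],None,fx=3.1,fy=3.1))
E
python3 d.py .591 .074 .169 2.6
```

```text
time_s: 5.62
position: [0.5911, 0.0769, 0.2803]
tcp_rot: [[0.999, 0.045, -0.006], [0.045, -0.999, 0.001], [-0.006, -0.001, -1.0]]
force: [-0.6, -0.8, -3.6]
opening: 0.281
[  0.3   3.5 112. ] [-0.06  0.29  0.03]
```

View pics/s4.png

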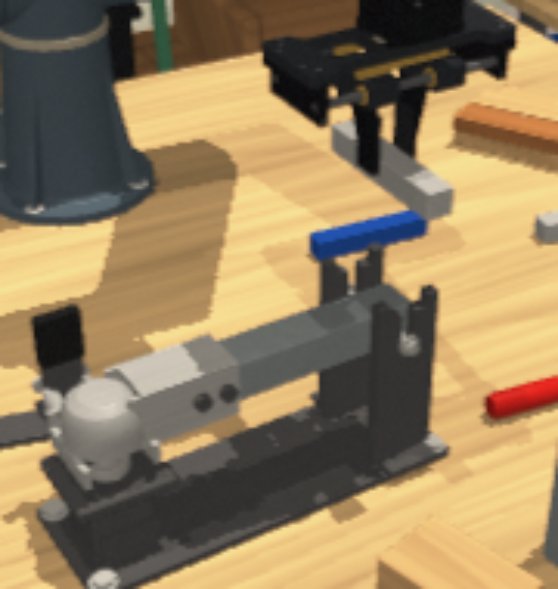

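```bash
python3 -m jog '[[[0,3,25],[0,0.3,0],1],[[0,3,55],[0,0.3,0],1],[[0,3,75],[0,0.3,0],1],[[0,3,85],[0,0.3,0],1],[[0,3,85],[0,0.3,0],1],[[0,3,85],[0,0.3,0],1]]'
python3 d.py .591 .074 .169 2.6
python3 - <<'E'
from h import *
cv2.imwrite("pics/s5.png",cv2.resize(vision.capture("scene")[130:260,270:390,::-1],None,fx=4.5,fy=4.5,interpolation=cv2.INTER_CUBIC))
E
```

```text
time_s: 6.17
position: [0.5928, 0.0745, 0.1981]
tcp_rot: [[0.999, 0.047, 0.005], [0.047, -0.999, 0.0], [0.005, -0.0, -1.0]]
force: [0.8, -0.3, -3.8]
opening: 0.281
[-2.   0.4 29.1] [-0.01 -0.27  0.07]
```

View pics/s5.png

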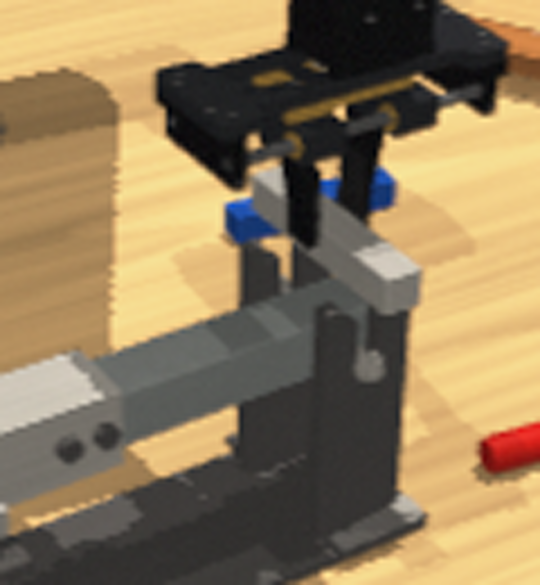

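The bar hangs above the far cheek, with its far end at crop (375–418, 250–310). I'll check its pixel position against the notch before lowering it.

```bash
python3 - <<'E'
from h import *
s=bot.read_state();p=s["position"];R=s["tcp_rot"]
c=lambda q:((np.array(proj("scene",q))-[270,130]+.5)*4.5).round(0)
for dx in(-.0685,.0715):
  for dy in(-.0125,.0125):
    for dz in(-.021,.004):
      print("bar",dx,dy,dz,c(p+R@[dx,-dy,0]+[0,0,-.021+ (.025 if dz<0 else 0)+.017]))
th=np.radians(2.6);X=np.array([np.cos(th),np.sin(th),0]);Y=np.array([-X[1],X[0],0])
for x in(.034,.046):
  for y in(-.031,-.019,.019,.031): print("ear",x,y,c(np.array([.592,.074,.177])+X*x+Y*y))
print("pin end",c(np.array([.592,.074,.133])+X*.05))
E
```

```text
bar -0.0685 -0.0125 -0.021 [247. 157.]
bar -0.0685 -0.0125 0.004 [246. 193.]
bar -0.0685 0.0125 -0.021 [282. 147.]
bar -0.0685 0.0125 0.004 [281. 183.]
bar 0.0715 -0.0125 -0.021 [383. 264.]
bar 0.0715 -0.0125 0.004 [381. 302.]
bar 0.0715 0.0125 -0.021 [420. 251.]
bar 0.0715 0.0125 0.004 [418. 289.]
ear 0.034 -0.031 [312. 306.]
ear 0.034 -0.019 [330. 300.]
ear 0.034 0.019 [384. 281.]
ear 0.034 0.031 [401. 276.]
ear 0.046 -0.031 [324. 316.]
ear 0.046 -0.019 [342. 310.]
ear 0.046 0.019 [396. 291.]
ear 0.046 0.031 [413. 285.]
pin end [369. 367.]
```

```bash
python3 - <<'E'
from h import *
im=vision.capture("scene")[160:205,320:370,::-1]
cv2.imwrite("pics/s6.png",cv2.resize(np.hstack([vision.capture("scene")[160:205,320:365,::-1]]),None,fx=13,fy=13,interpolation=cv2.INTER_CUBIC))
E
```

```text
(no output)
```

View pics/s6.png

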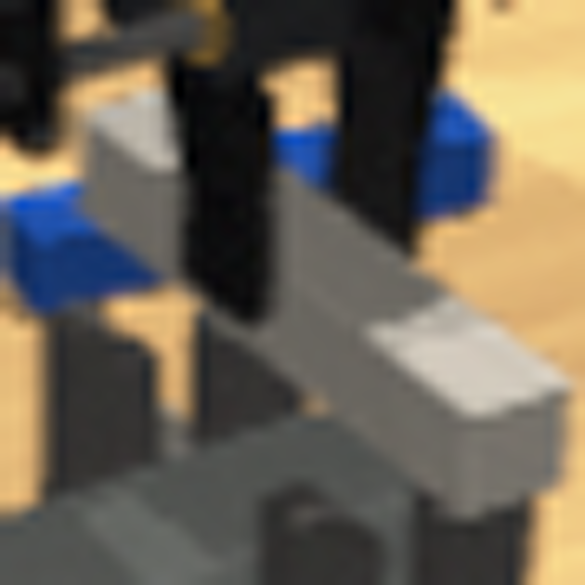

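The bar seems to sit lower in the grip than I assumed. I'll cast the corner rays onto the vertical plane of its -y face.

```bash
python3 - <<'E'
from h import *
s=bot.read_state();p=s["position"];R=s["tcp_rot"];print(p,s["force"],s["opening"])
n=R[:,1]*1.; n=np.array([n[0],n[1],0]);n/=np.linalg.norm(n); n=-n if n[1]<0 else n
q=p-n*.0125
for name,x,y in[("farTL",460,415),("farBL",465,515),("robTL",88,130),("robBL",88,205)]:
    o,d=ray("scene",320+x/13-.5,160+y/13-.5);P=o+d*(n@(q-o))/(n@d);print(name,P.round(4))
E
```

```text
[0.59431568 0.07385632 0.19992827] [-0.21431645 -0.3429702  -3.31654388] 0.2817188765446827
farTL [0.668  0.0647 0.2123]
farBL [0.6716 0.0649 0.1916]
robTL [0.5364 0.0587 0.2092]
robBL [0.537  0.0587 0.1915]
```

```bash
python3 -m jog '[[[-8,0,5],[0,-0.1,0],1],[[-8,0,12],[0,-0.1,0],1],[[-8,0,18],[0,-0.1,0],1],[[-8,0,21],[0,-0.1,0],1],[[-8,0,21],[0,-0.1,0],1],[[-8,0,21],[0,-0.1,0],1]]'
python3 -m jog '[[[0,0,2],[0,0,0],1],[[0,0,2],[0,0,0],1],[[0,0,2],[0,0,0],1]]'
python3 -m jog '[[[0,0,2],[0,0,0],1],[[0,0,2],[0,0,0],1],[[0,0,2],[0,0,0],1]]'
python3 -m jog '[[[0,0,2],[0,0,0],1],[[0,0,2],[0,0,0],1],[[0,0,2],[0,0,0],1]]'
```

```text
time_s: 6.82
position: [0.5845, 0.0731, 0.1778]
tcp_rot: [[0.999, 0.045, 0.002], [0.045, -0.999, 0.0], [0.002, -0.0, -1.0]]
force: [-3.7, 0.3, 5.7]
opening: 0.281
time_s: 7.07
position: [0.5845, 0.0731, 0.1777]
tcp_rot: [[0.999, 0.045, 0.003], [0.045, -0.999, -0.0], [0.003, 0.0, -1.0]]
force: [-7.0, -1.4, 14.9]
opening: 0.281
time_s: 7.32
position: [0.5846, 0.0731, 0.1776]
tcp_rot: [[0.999, 0.045, 0.004], [0.045, -0.999, -0.0], [0.004, 0.001, -1.0]]
force: [-8.7, -0.7, 23.9]
opening: 0.287
time_s: 7.57
position: [0.5846, 0.073, 0.1774]
tcp_rot: [[0.999, 0.046, 0.005], [0.046, -0.999, -0.001], [0.005, 0.001, -1.0]]
force: [-13.1, -0.0, 33.4]
opening: 0.282
```

Contact came at TCP z 0.178, which fits the notch floors if the bar hangs about 12 mm below the TCP. I'll relieve the push and look before letting go.

```bash
python3 -m jog '[[[0,0,-4],[0,0,0],1],[[0,0,-5.5],[0,0,0],1],[[0,0,-5.5],[0,0,0],1]]'
python3 - <<'E'
from h import *
a=cv2.resize(vision.capture("scene")[155:225,315:375,::-1],None,fx=8,fy=8,interpolation=cv2.INTER_CUBIC)
cv2.imwrite("pics/s7.png",a)
E
```

```text
time_s: 7.82
position: [0.5862, 0.0731, 0.1776]
tcp_rot: [[0.999, 0.045, 0.006], [0.045, -0.999, 0.0], [0.006, 0.0, -1.0]]
force: [-0.9, 0.3, 8.1]
opening: 0.285
```

View pics/s7.png

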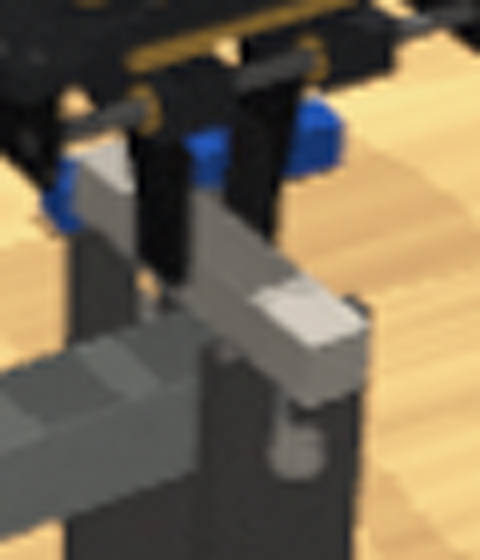

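The bar lies between the ears: the far ear tip shows behind it at crop (355,305), and its end covers the top of the slot at (290,400). A numerical check of its height comes next.

```bash
python3 - <<'E'
from h import *
th=np.radians(2.6);X=np.array([np.cos(th),np.sin(th),0]);Y=np.array([-X[1],X[0],0]);p=np.array([.5862,.0731,0])
q=p-Y*.0125
for name,x,y in[("farTL",316,345),("farBL",316,408),("robTL",78,165),("robBL",80,205)]:
    o,d=ray("scene",315+x/8-.5,155+y/8-.5);P=o+d*(Y@(q-o))/(Y@d);r=P-[.592,.074,0];print(name,P.round(4),"stand x,y",X@r,Y@r+.13)
E
```

```text
farTL [0.6666 0.0642 0.1933] stand x,y 0.07409827048667975 0.1168640318183381
farBL [0.6686 0.0643 0.1708] stand x,y 0.07613231281255083 0.11686403181833803
robTL [0.5274 0.0579 0.1872] stand x,y -0.06526823429517055 0.11686403181833807
robBL [0.5291 0.058  0.1722] stand x,y -0.06358859370979436 0.11686403181833814
```

Top is at about 0.190 with the centre about 5 mm off lengthwise, so it's seated. Releasing and rising.

```bash
python3 -m jog '[[[0,0,0],[0,0,0],0.5],[[0,0,0],[0,0,0],0.4],[[0,0,0],[0,0,0],0.4],[[0,0,0],[0,0,0],0.4],[[0,0,-10],[0,0,0],0.4],[[0,0,-30],[0,0,0],0.4],[[0,0,-60],[0,0,0],0.4],[[0,0,-95],[0,0,0],0.4],[[0,0,-130],[0,0,0],0.6],[[0,0,-130],[0,0,0],0.6]]'
python3 d.py .526 -.19 .28 92.6;python3 d.py .526 -.19 .28 -87.4; python3 -c "from rig import bot;print(bot.read_state()['joint_positions'])"
```

```text
time_s: 8.7
position: [0.5892, 0.0731, 0.3152]
tcp_rot: [[0.999, 0.045, 0.02], [0.045, -0.999, -0.001], [0.02, 0.002, -1.0]]
force: [0.6, 0.4, 0.6]
opening: 0.52
[-75.8 259.9  34.1] [  0.97  -0.82 -89.99]
[-75.8 259.9  34.1] [-0.82 -0.97 90.  ]
[-3.72308609e+00  2.20506997e+01  8.08377800e+01  3.09667537e-02
  7.59746126e+01  8.36625182e+01]
```

```bash
python3 -m jog '[[[0,30,0],[0,0,-7],0.65],[[-10,60,0],[0,0,-14],0.65],[[-20,90,0],[0,0,-21],0.65],[[-30,120,0],[0,0,-28],0.65],[[-40,150,0],[0,0,-35],0.65],[[-50,180,0],[0,0,-42],0.65],[[-60,210,0],[0,0,-49],0.65],[[-70,240,0],[0,0,-56],0.65],[[-76,260,10],[0,0,-63],0.65],[[-76,260,20],[0,0,-70],0.65],[[-76,260,30],[0,0,-77],0.65],[[-76,260,34],[0,0,-84],0.65]]'
python3 d.py .526 -.19 .24 92.6
python3 - <<'E'
from h import *
a=vision.capture("top");cv2.imwrite("pics/t8f.png",a[:,:,::-1]); b=vision.capture("scene");cv2.imwrite("pics/s8f.png",b[:,:,::-1])
a=cv2.resize(a[160:230,280:380,::-1],None,fx=6,fy=6,interpolation=cv2.INTER_CUBIC)
b=cv2.resize(b[120:260,220:390,::-1],None,fx=3.5,fy=3.5,interpolation=cv2.INTER_CUBIC)[:,:600]
b=b[:] 
c=np.zeros((420+490,600,3),np.uint8);c[:420]=a;c[420:,:b.shape[1]]=b
cv2.imwrite("pics/c8.png",cv2.resize(c[:],None,fx=.65,fy=.65,interpolation=cv2.INTER_AREA))
E
```

```text
time_s: 9.7
position: [0.5198, -0.1905, 0.2713]
tcp_rot: [[0.055, 0.998, 0.002], [0.998, -0.055, 0.001], [0.001, 0.002, -1.0]]
force: [-0.4, 0.6, -0.2]
opening: 0.351
[ 0.8  6.1 31.3] [ 0.11 -0.07 -5.75]
```

View pics/c8.png

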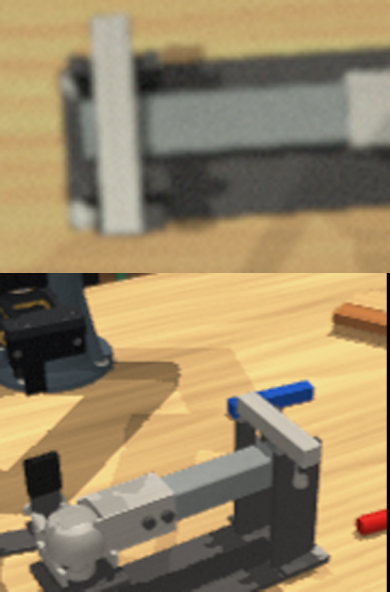

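The bar lies across both cheeks between the ears (upper crop (93–143, 12–235)), and the tongue is still down. Here is its pose in figures.

```bash
python3 - <<'E'
from h import *
th=np.radians(2.6);X=np.array([np.cos(th),np.sin(th),0]);Y=np.array([-X[1],X[0],0])
g=cv2.imread("pics/t8f.png");h=cv2.cvtColor(g,cv2.COLOR_BGR2HSV)
m=((h[:,:,1]<45)&(h[:,:,2]>135)).astype(np.uint8);m[:160]=0;m[225:]=0;m[:,:295]=0;m[:,325:]=0
c=max(cv2.findContours(m,0,2)[0],key=cv2.contourArea);r=cv2.minAreaRect(c);print(r)
b=cv2.boxPoints(r);P=np.array([onz("top",*q,.19) for q in b]);C=P.mean(0)-[.592,.074,.19];print(X@C,Y@C+.13)
for i in(0,1):e=P[i+1]-P[i];print(np.linalg.norm(e),np.degrees(np.arctan2(e[1],e[0])))
E
```

```text
((308.2694396972656, 191.67617797851562), (55.40094757080078, 12.16825008392334), 86.3086166381836)
-0.002194040965124459 0.132626642503519
0.03015113210976874 -87.23157531931996
0.13728163406779645 -177.21850379503155
```

```bash
python3 -m jog '[[[1,6,10],[0,0,-5.8],0.65],[[1,6,31],[0,0,-5.8],0.65],[[1,6,50],[0,0,-5.8],0.65],[[1,6,60],[0,0,-5.8],0.65],[[1,6,60],[0,0,-5.8],0.65],[[1,6,60],[0,0,-5.8],0.65]]'
python3 d.py .5255 -.19 .147 92.6
```

```text
time_s: 10.3
position: [0.5271, -0.1893, 0.2126]
tcp_rot: [[-0.041, 0.999, 0.003], [0.999, 0.041, 0.0], [0.0, 0.003, -1.0]]
force: [-0.2, 0.3, 0.3]
opening: 0.349
[-0.6 -1.9 65.6] [ 0.2  -0.   -0.27]
```

```bash
python3 -m jog '[[[-1,-2,10],[0,0,0],0.65],[[-1,-2,25],[0,0,0],0.65],[[-1,-2,40],[0,0,0],0.65],[[-1,-2,55],[0,0,0],0.65],[[-1,-2,65],[0,0,0],0.65],[[-1,-2,65],[0,0,0],0.65],[[-1,-2,65],[0,0,0],0.65]]'
python3 -m jog '[[[0,0,0],[0,0,0],0.75],[[0,0,0],[0,0,0],1],[[0,0,0],[0,0,0],1],[[0,0,0],[0,0,0],1],[[0,0,0],[0,0,0],1],[[0,0,0],[0,0,0],1]]'
```

```text
time_s: 10.88
position: [0.5253, -0.1906, 0.1474]
tcp_rot: [[-0.041, 0.999, 0.003], [0.999, 0.041, 0.0], [0.0, 0.003, -1.0]]
force: [0.1, -0.6, 0.7]
opening: 0.351
time_s: 11.38
position: [0.5281, -0.1908, 0.1483]
tcp_rot: [[-0.042, 0.999, 0.01], [0.999, 0.042, -0.001], [-0.002, 0.01, -1.0]]
force: [5.7, 1.8, -1.5]
opening: 0.137
```

The tab is gripped (opening 12 mm). Pulling it out along tool -y.

```bash
python3 -m jog '[[[0,-5,0],[0,0,0],1],[[0,-10,0],[0,0,0],1],[[0,-15,0],[0,0,0],1],[[0,-20,0],[0,0,0],1],[[0,-25,0],[0,0,0],1],[[0,-30,0],[0,0,0],1],[[0,-34,0],[0,0,0],1],[[0,-36,0],[0,0,0],1],[[0,-36,0],[0,0,0],1],[[0,-36,0],[0,0,0],1]]'
```

```text
time_s: 12.22
position: [0.4942, -0.1927, 0.1483]
tcp_rot: [[-0.041, 0.999, 0.014], [0.999, 0.041, -0.002], [-0.003, 0.014, -1.0]]
force: [11.4, 2.0, -5.1]
opening: 0.135
```

Moved 34 mm with 11.4 N of spring force, so the latch is out. Now the lift arc about the pivot.

```bash
python3 - <<'E'
from d import *
s=bot.read_state();R0=s["tcp_rot"];p=s["position"];th=np.radians(2.6);X=np.array([np.cos(th),np.sin(th),0])
c=np.array([.592,.074,.133])
for a in(2,5,8,11,14,17,20,22):
    Q=Rt.from_rotvec(-X*np.radians(a)).as_matrix()
    print(a,(R0.T@(c+Q@(p-c)-p)*1e3).round(1),np.degrees(R0.T@(-X*np.radians(a))).round(1))
E
```

```text
2 [ 0.7  0.1 -9.1] [-0. -2. -0.]
5 [  2.3   0.3 -22.8] [-0.  -5.  -0.1]
8 [  4.6   0.5 -36.3] [-0.  -8.  -0.1]
11 [  7.6   0.7 -49.7] [ -0.  -11.   -0.2]
14 [ 11.3   0.9 -62.9] [ -0.1 -14.   -0.2]
17 [ 15.7   1.  -76. ] [ -0.1 -17.   -0.2]
20 [ 20.8   1.2 -88.7] [ -0.1 -20.   -0.3]
22 [ 24.5   1.3 -97.1] [ -0.1 -22.   -0.3]
```

```bash
python3 -m jog '[[[0.4,0,-4.5],[0,-1,0],1],[[0.7,0,-9],[0,-2,0],1],[[1.5,0,-16],[0,-3.5,0],1],[[2.3,0,-23],[0,-5,0],1],[[2.3,0,-23],[0,-5,0],1]]'
```

```text
time_s: 12.63
position: [0.4948, -0.19, 0.1724]
tcp_rot: [[-0.042, 0.999, 0.02], [0.995, 0.044, -0.091], [-0.092, 0.016, -0.996]]
force: [11.4, 2.3, -6.5]
opening: 0.135
```

Force matches the tongue's weight alone, so it's free. Continuing the arc with the same table.

```bash
python3 -m jog '[[[0.7,0,-9],[0,-2,0],1],[[2.3,0,-23],[0,-5,0],1],[[4.6,0,-36],[0,-8,0],1],[[7.6,0,-50],[0,-11,0],1],[[11.3,0,-63],[0,-14,0],1],[[14.2,0,-72],[0,-16,0],1],[[15.7,0,-76],[0,-17,0],1],[[15.7,0,-76],[0,-17,0],1],[[15.7,0,-76],[0,-17,0],1],[[15.7,0,-76],[0,-17,0],1],[[15.7,0,-76],[0,-17,0],1]]'
python3 - <<'E'
from h import *
s=bot.read_state();r=s["position"]-[.592,.074,.133];print("tcp angle",np.arctan2(r[2],-r[1]), s["force"],s["opening"])
b=vision.capture("scene");cv2.imwrite("pics/s9f.png",b[:,:,::-1])
cv2.imwrite("pics/c9.png",cv2.resize(b[100:290,200:400,::-1],None,fx=3.1,fy=3.1,interpolation=cv2.INTER_CUBIC))
E
```

```text
time_s: 13.55
position: [0.494, -0.1673, 0.2458]
tcp_rot: [[-0.037, 0.999, 0.033], [0.926, 0.047, -0.375], [-0.376, 0.017, -0.927]]
force: [12.9, 0.8, -6.8]
opening: 0.14
tcp angle 0.4371534029444975 [12.88229392  0.76729968 -6.79125778] 0.1396157886104219
```

View pics/c9.png

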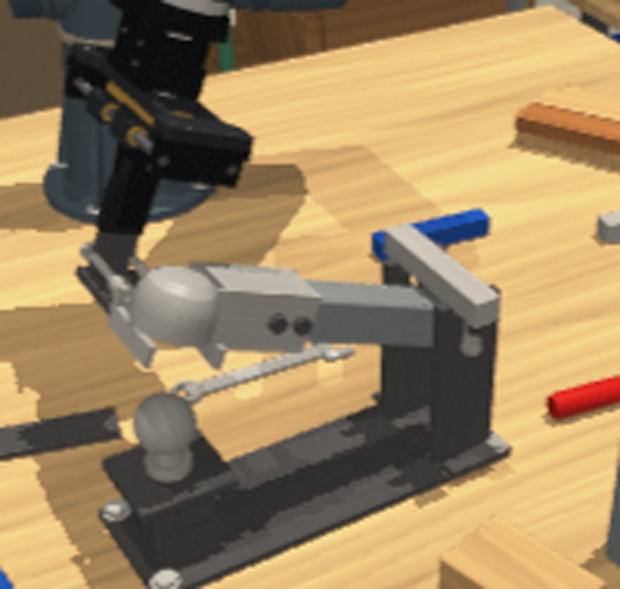

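The picture shows the coupler well clear of the ball (socket at crop (180,305), ball at (165,425)), the tab still in the fingers, and the bar in its notches at (440,270). I'll let it settle, check and hand in.

```bash
python3 -m jog '[[[0,0,0],[0,0,0],1],[[0,0,0],[0,0,0],1],[[0,0,0],[0,0,0],1],[[0,0,0],[0,0,0],1],[[0,0,0],[0,0,0],1],[[0,0,0],[0,0,0],1]]'; python3 - <<'E'
from h import *
s=bot.read_state();r=s["position"]-[.592,.074,.133];print("angle",np.arctan2(r[2],-r[1])-.057, s["force"],s["opening"],abs(s["qvel"]).max())
print(bot.hand_in())
E
```

```text
time_s: 14.1
position: [0.4939, -0.1674, 0.2456]
tcp_rot: [[-0.037, 0.999, 0.033], [0.926, 0.046, -0.374], [-0.375, 0.017, -0.927]]
force: [12.6, 2.0, -6.5]
opening: 0.134
angle 0.37959715994969073 [12.56025175  2.00973133 -6.4789894 ] 0.1339115434326646 0.06917820008390799
the job is handed in; nothing more can be done
None
```

The job is handed in at 14.1 s on the robot's clock. The arm is still holding the tongue up by its tab, with the latch pulled out. `hand_in` gives no verdict, so these are my own last checks:

- **Keeper bar:** I laid the bare steel bar in both notches and let go of it. The top view after release put it about 2 mm off lengthwise and 3 mm off across, parallel to the pin. The final picture still shows it in its notches; I did not measure it again after the lift.
- **Latch and tongue:** I pulled the latch out about 34 mm, against 11–12 N of spring force, and then lifted. The tongue is at about 0.38 rad (0.32 needed), worked out from the tool position. The arm is nearly still, with about 12.6 N sideways and 6.5 N of weight on the tool and 12 mm between the jaws.
- **Other things on the bench:** I did not go near any of the other items. The final picture shows nothing moved, but I did not measure each one, and it does not show all of them.
- **Disagreement:** the bar hung about 8 mm lower in the grip than I had assumed. I saw this in the images and corrected for it by lowering the bar until it touched the notch floors, where the push reached 33 N (arm limit 40 N) before I eased it.

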